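# Ready the garment-tagging corner: tag roll on, pin jar open

### The arm

A 6-joint arm with a two-finger parallel gripper is mounted at the origin on the work surface. World frame = base frame: x ahead of the robot, y to its left, z up, the work surface at z = 0. Lengths are in m, angles in rad, forces in N, time in s.
With the tool pointing down it reaches from about 0.375 to 0.925 m from the base axis. Payload 5.7 kg.
Tool frame: the origin (TCP) lies between the finger pads; the fingertips stand 17 mm ahead of it and the grasp point (between the pads) lies 2 mm behind it; z points along the fingers, x is the direction in which the jaws open and shut, and the axes are right-handed (so a half turn about z gives the same grasp; the last joint's range is limited). The gripper opens to 88 mm and grips with 3 to 60 N. Pads are 20 mm wide; open, the fingers measure 115 mm over their backs; the gripper's body (75 mm by 178 mm) begins 61 mm behind the grasp point.
Start: joints at [1.033, 0.359, 1.51, -0, 1.272, -0.115], TCP at [0.246, 0.547, 0.24] pointing down, gripper open.
Joint ranges: [-2.97, 2.97], [-1.01, 2.36], [0.21, 2.38], [-0.96, 4.11], [0.2, 2.71], [-2.98, 2.98]. Speed limits (rad/s): [2.39, 2.39, 3.14, 3.14, 3.14, 3.14].

### API

Orientations are given as a unit quaternion [w, x, y, z].
In Python, from plant import robot gives the robot as it stands. The module is installed in compiled form; this text tells all that it offers. Calls block until the motion is done:
- robot.move_ptp(position, orientation): joint-space move of the TCP to a pose.
- robot.move_linear(position, feed=0.15, frame=None, until_force=None): straight line of the TCP; frame=None keeps the orientation; feed is the mean speed in m/s. With until_force (N) it stops when the force on the tool has changed by that much, and returns True; else False.
- robot.goto_joints(angles): joint-space move.
- robot.move_gripper(opening): finger opening in m; the grip force is fixed at half the most; returns when the fingers have stopped.
- robot.dwell(seconds).
- robot.inverse_kinematics(position, orientation): joint angles nearest the present ones, or None.
- robot.observe(): the state.
- robot.capture(name): name is "side" or "top"; returns the picture (480x640x3 uint8, red, green, blue); there is no depth.
- robot.camera_info(name): a dict with "mtx" (3x3 intrinsics, pixels), "k1" (the pictures are not rectified: a ray, as slopes to the right and down, at radius r is drawn at 1 + k1 r^2 times it, then the intrinsics apply), "eye" and "rotation" of the camera in the world. Camera axes: x right, y up, looking along -z (the intrinsics and any distortion apply to the point x, -y, -z); pixel columns grow to the right and rows downward; lengths in m; the calibration is good to about 2 mm. A picture is of the moment at which its call begins. camera_info takes no time and is no camera call.
A pose or a line that the arm cannot do raises robot.IKError and nothing moves.
- robot.sign_off(): hands the job in, once; it reports no verdict.
The state is a dict: "t": time; "q": joint angles; "dq": joint speeds; "joint_torque": joint torques, N m; "position": TCP position; "ee_rot": TCP orientation; "ft_force": force on the tool from outside, world axes, zero at the start; "ft_torque": the same for the moment, N m; "opening": finger opening in m.
Only numpy, scipy, OpenCV 4.12 (cv2) and the standard library are available. Lean on these libraries where they do the work, as an engineer would, in place of code of your own. Each camera call takes 0.05 s, during which the arm holds its last target.

### The job

Get the tagging corner ready: put the white tag roll on the blue upright spindle, all the way down on its base, and let go of it. Then unscrew the tight red cap of the safety-pin jar while the jar stays seated in its black holder, and once the threads let go lift the cap and finish still holding it level just above the open mouth, a finger's breadth or two clear, with no part touching the jar. Leave everything else on the desk alone.

Things in the scene. Friction and masses are not known exactly. Their poses are not given: they have to be found in the camera images.
- tag_roll: New roll of white paper garment tags, standing on the desk with its axis upright: 62 mm outside diameter, 60 mm tall, brown cardboard core with a 28 mm hole right through, about 0.16 kg. Origin: centre of its underside, z up along the axis. Its place may be swapped with the pink roll's.
- pink_roll: Roll of pink tape, 68 mm diameter, 36 mm tall, 40 mm hole: not wanted, leave it where it is. Origin: centre of its underside.
- spindle: Fixed upright spindle for the tag roll: blue round base of 88 mm diameter and 12 mm thick, with a steel post of 16 mm diameter whose tapered tip stands 92 mm above the desk. Origin: centre of the base's underside, on the desk; z up along the post.
- spindle_seat (a point): Centre of the top face of the spindle's base, 12 mm above the desk, on the post's axis: the underside of the seated roll comes here.
- holder: Fixed black square holder, 83 mm square outside, 30 mm high, on a thin 110 mm rubber mat. Its 67 mm square well (floor 6 mm above the desk) takes the jar's square foot with 1.5 mm play each side: the jar cannot turn more than about 0.05 rad, but only its weight holds it down. Origin: centre of its underside, axes square to its sides.
- jar: Loose square clear jar of safety pins standing in the holder, about 0.42 kg: body 64 x 64 x 68 mm (its flat shoulder is 68 mm above its underside), round neck of 39 mm diameter up to the mouth 90 mm above its underside. Three short climbing thread ridges round the neck. Origin: centre of its underside, z up.
- jar_mouth (a point): Centre of the jar's mouth rim, 90 mm above the jar's underside.
- cap: Round red ribbed screw cap on the jar, 59 to 61 mm diameter, 26 mm tall, 45 g. Origin: centre of its skirt's lower rim; z up. Screwed on, that rim is 72 mm above the jar's underside (4 mm above the shoulder, 78 mm above the desk). Unscrews anticlockwise seen from above, rising 3 mm as it turns, stiffly (0.2 to 0.5 N m): a springy seal under it presses on the mouth with 10 to 12 N.
- cap_top (a point): Centre of the cap's top face, 26 mm above its lower rim. The threads let go after 0.95 to 1.05 rad of turn relative to the jar; the cap then lifts straight off. Beyond 1.3 to 1.4 rad it runs against a stop. Lifted before the threads let go, it takes the jar along.
- mug: Blue ceramic mug, 76 mm wide, 95 mm tall, handle 30 mm to one side, a bystander beyond the spindle: leave it alone. Origin: centre of its underside.
Things that resemble listed ones, but are neither listed nor needed, are in the scene too. Of the things like the spindle, leave any that is green; of the rest the larger one is meant.

How it is judged:
On the way, in this order (a step that is already met when the one before it is completed fails the run):
1. the tag roll sits on the spindle, down on the base, let go (horizontal distance between tag_roll and spindle_seat below 0.009 m and z of tag_roll in the frame of spindle_seat below 0.004 m and angle between tag_roll's own z axis and vertical below 0.08 rad and contact force between tag_roll and the fingers below 0.1 N), for 0.3 s.
2. the cap has come off the neck, gripped, with the jar still in its holder (z of cap in the frame of jar_mouth above 0.002 m and contact force between cap and the fingers above 0.5 N and z of jar in the frame of holder below 0.01 m), for 0.2 s.
At the end, for the whole second after the job is handed in: Tag roll on the spindle: underside within 4 mm of the base, 9 mm of the axis, upright, let go. Cap held still by the gripper, level (0.2 rad), rim 2 to 45 mm above the mouth, within 15 mm of its axis, not touching the jar. Jar upright on the holder's floor (3 mm). Pink roll within 20 mm (all of step 1 and contact force between cap and the fingers above 0.5 N and contact force between cap and jar below 0.05 N and z of cap in the frame of jar_mouth between 0.002 and 0.045 m and horizontal distance between cap and jar_mouth below 0.015 m and angle between cap's own z axis and vertical below 0.2 rad and linear speed of cap below 0.03 m/s and z of jar in the frame of holder below 0.009 m and horizontal distance between jar and holder below 0.006 m and angle between jar's own z axis and vertical below 0.08 rad and distance of pink_roll from where it was at the start of the episode below 0.02 m); the arm keeps its last pose, push and grip.
It fails at once if the jar is lifted out of its holder (by more than 15 mm) or tipped by more than 0.25 rad (z of jar in the frame of holder above 0.021 m or angle between jar's own z axis and vertical above 0.25 rad).
It fails at once if the pink roll is pushed more than 30 mm (distance of pink_roll from where it was at the start of the episode above 0.03 m).
It fails at once if the mug is pushed more than 30 mm (distance of mug from where it was at the start of the episode above 0.03 m).
It also fails if it takes over 58 s, if anything falls off the work surface, if the arm or the gripper's body presses on something with over 40 N, if the wrist force passes 120 N, or if a joint passes its speed limit or range.

## Working session

There is one attempt and no reset: what is moved stays moved. The work goes in short steps, each a Python script; the robot and the scene stay as the last script left them, time stands still between calls to the robot, and variables do not carry over. Pictures are saved under pics/ and viewed, and the job is handed in when it is done.

```bash
mkdir -p pics; python3 - <<'E'
from plant import robot
import cv2
for n in("side","top"):
    im=robot.capture(n); cv2.imwrite(f"pics/{n}0.png",im[:,:,::-1]); print(robot.camera_info(n))
print(robot.observe())
E
```

```text
{'mtx': array([[479.59059811,   0.        , 321.83193438],
       [  0.        , 479.59059811, 224.08103141],
       [  0.        ,   0.        ,   1.        ]]), 'k1': -0.0027053935390853436, 'eye': array([ 0.23385032, -0.54546584,  0.56723201]), 'rotation': array([ 0.88071822,  0.42822278, -0.09767619, -0.17725695])}
{'mtx': array([[622.70971518,   0.        , 322.50486485],
       [  0.        , 622.70971518, 239.63274013],
       [  0.        ,   0.        ,   1.        ]]), 'k1': -0.1570674730194748, 'eye': array([0.36809227, 0.01502453, 1.30881748]), 'rotation': array([ 0.71057692,  0.03310728, -0.04317568, -0.7015128 ])}
{'t': 0.1, 'q': array([ 1.03289988e+00,  3.59422963e-01,  1.51130388e+00,  1.89519433e-05,
        1.27253545e+00, -1.15116747e-01]), 'dq': array([-6.07557635e-04, -1.88731541e-03, -1.76069730e-03,  4.36884083e-05,
       -7.60760246e-04, -3.08207509e-04]), 'joint_torque': array([ 1.65193396e-03, -5.16352916e+01, -2.71405935e+01,  6.76021655e-02,
        2.76902580e-02,  1.41273694e-05]), 'position': array([0.24588047, 0.54665067, 0.23890735]), 'ee_rot': array([ 3.61667972e-04,  8.39732426e-01,  5.42999776e-01, -7.52462027e-04]), 'ft_force': array([-0.3662011 ,  0.2342937 , -1.02538184]), 'ft_torque': array([ 0.03020149, -0.01475749, -0.01806632]), 'opening': 0.08773321214039324}
```

View pics/side0.png

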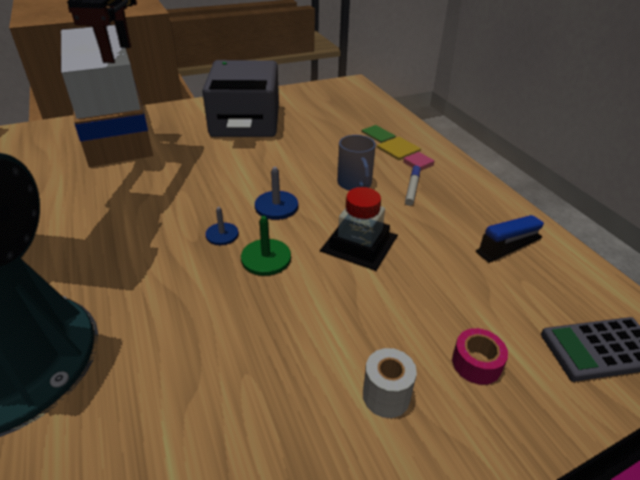

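View pics/top0.png

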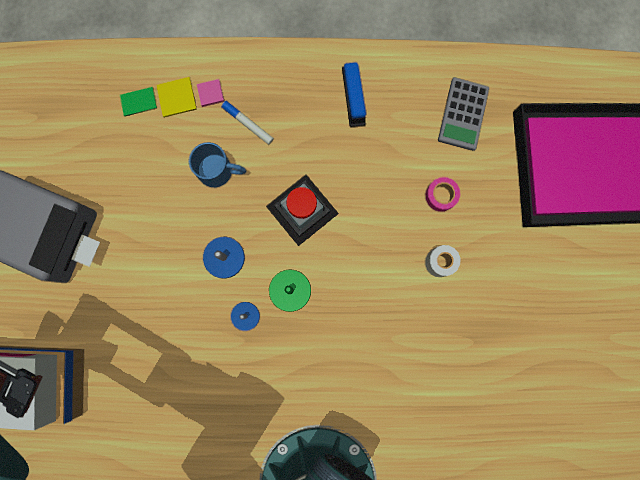

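The side view shows the white roll at about (390,382), the large blue spindle at (277,195) and the red cap at (363,202). In the top view they are at (443,261), (224,257) and (301,203). The green and small blue spindles are decoys. I'll enlarge these areas next.

```bash
cat > h.py <<'E'
import numpy as np, cv2
from scipy.spatial.transform import Rotation as R
from plant import robot
def crop(src,c,r,s,w,dst):
    im=cv2.imread(src)[r:r+w*3//4,c:c+w]
    cv2.imwrite(dst,cv2.resize(im,None,fx=s,fy=s,interpolation=cv2.INTER_CUBIC))
def cam(n):
    i=robot.camera_info(n); q=i['rotation']
    return i['mtx'],i['k1'],np.array(i['eye']),R.from_quat([q[1],q[2],q[3],q[0]])
def ray(n,px):
    K,k,e,r=cam(n)
    u=cv2.undistortPoints(np.array([[px]],float),K,np.array([k,0,0,0]))[0,0]
    return e,r.apply([u[0],-u[1],-1])
def at(n,px,z):
    e,d=ray(n,px); return e+d*(z-e[2])/d[2]
def proj(n,P):
    K,k,e,r=cam(n)
    p=r.inv().apply(np.atleast_2d(P)-e)*[1,-1,-1]
    return cv2.projectPoints(p,np.zeros(3),np.zeros(3),K,np.array([k,0,0,0]))[0][:,0]
E
python3 - <<'E'
from h import *
def two(a,b):
    A=cv2.imread(a[0]); 
    o=[]
    for s,c,r in (a,b):
        im=cv2.imread(s)[r:r+100,c:c+100]; o.append(cv2.resize(im,(400,400),interpolation=cv2.INTER_CUBIC))
    return np.hstack(o)
T="pics/top0.png";S="pics/side0.png"
cv2.imwrite("pics/c1.png",two((T,395,210),(T,175,207)))
cv2.imwrite("pics/c2.png",two((T,252,160),(S,310,170)))
cv2.imwrite("pics/c3.png",two((S,340,330),(S,227,150)))
E
```

```text
(no output)
```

View pics/c1.png

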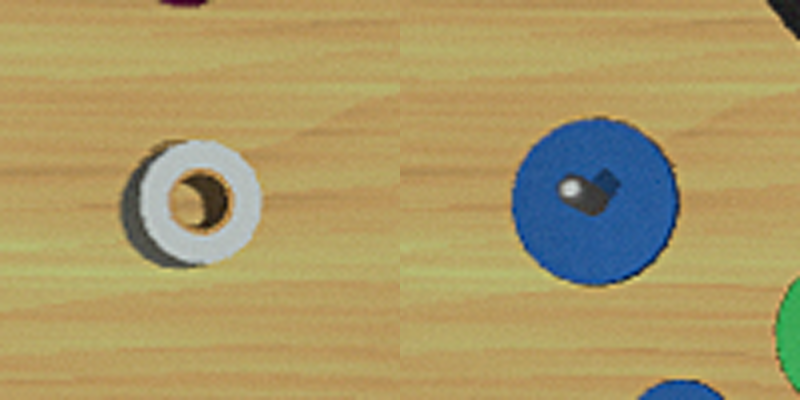

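View pics/c2.png

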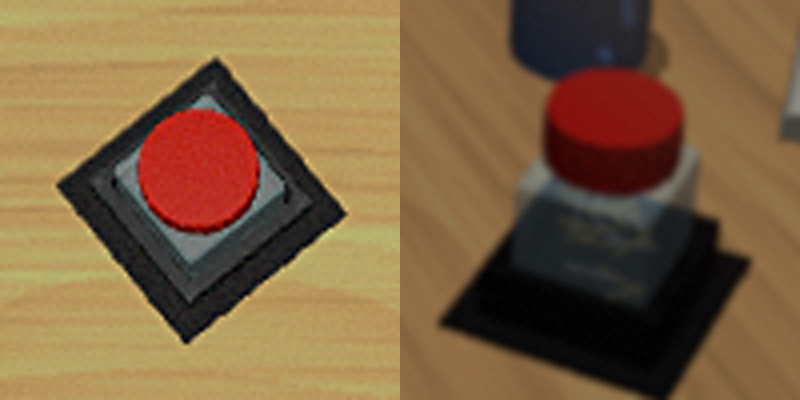

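View pics/c3.png

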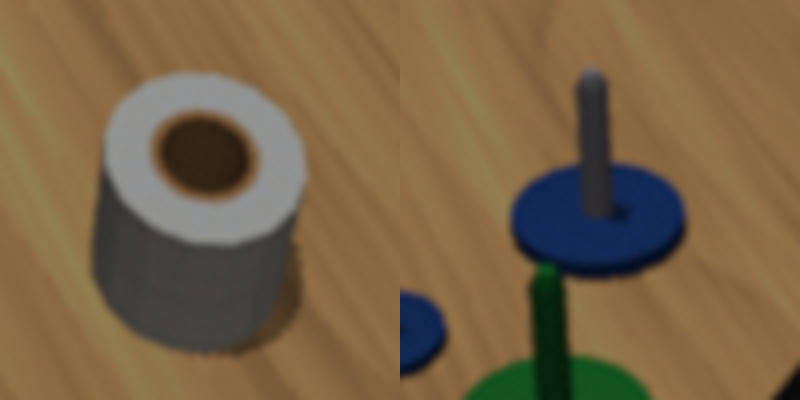

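```bash
python3 - <<'E'
from h import *
for nm,n,p,z in [("roll","top",(445.1,260.2),.06),("roll","side",(391,369.3),.06),("rollhole","side",(340+205/4-.4,330+154/4-.4),.06),
 ("spbase","top",(223.4,256.9),.012),("spbase","side",(276.2,203.8),.012),("tip","top",(217,253.4),.091),("tip","side",(274.6,167.4),.091),
 ("cap","top",(301.2,201.7),.104),("cap","side",(363.4,198),.104)]: print(nm,n,at(n,p,z).round(4))
c=np.array([at("top",(252+x/4-.4,160+y/4-.4),.002) for x,y in [(216,57),(346,213),(186,343),(57,186)]])
print(c.round(4),c.mean(0))
for i in range(4):
    d=c[(i+1)%4]-c[i];print(np.linalg.norm(d),np.degrees(np.arctan2(d[1],d[0]))%90)
def circ(x,y,z,r):
    a=np.linspace(0,6.283,100);return np.c_[x+r*np.cos(a),y+r*np.sin(a),0*a+z]
E
```

```text
roll top [ 0.465  -0.2512  0.06  ]
roll side [ 0.4648 -0.2533  0.06  ]
rollhole side [ 0.4655 -0.2517  0.06  ]
spbase top [0.4696 0.2043 0.012 ]
spbase side [0.4684 0.1991 0.012 ]
tip top [0.4701 0.2056 0.091 ]
tip side [0.4711 0.2069 0.091 ]
cap top [0.573  0.0413 0.104 ]
cap side [0.5721 0.0372 0.104 ]
[[ 0.6508  0.0351  0.002 ]
 [ 0.5674 -0.0352  0.002 ]
 [ 0.497   0.0486  0.002 ]
 [ 0.5798  0.1185  0.002 ]] [0.57377249 0.04173536 0.002     ]
0.10904267026594412 40.12460358412767
0.10942276452085993 40.081343904971675
0.10838803346329455 40.165498925839444
0.1095015904187976 40.42392401883019
```

```bash
python3 - <<'E'
from h import *
def circ(x,y,z,r):
    a=np.linspace(0,6.283,200);return np.c_[x+r*np.cos(a),y+r*np.sin(a),0*a+z]
L=[(.465,-.2517,.06,.031),(.465,-.2517,.0,.031),(.4697,.2045,.012,.044),(.4697,.2045,.085,.008),(.573,.0407,.104,.0295),(.573,.0407,.078,.0305)]
o=[]
for n,cs in (("top",[(395,210),(175,207),(252,160)]),("side",[(340,330),(227,150),(310,170)])):
    im=cv2.imread(f"pics/{n}0.png"); row=[]
    for c,r in cs:
        k=cv2.resize(im[r:r+100,c:c+100],(260,260),interpolation=cv2.INTER_CUBIC)
        for l in L:
            p=(proj(n,circ(*l))-[c,r]+.5)*2.6
            cv2.polylines(k,[p.round().astype(np.int32)],True,(0,255,255),1)
        row.append(k)
    o.append(np.hstack(row))
cv2.imwrite("pics/ov.png",np.vstack(o))
E
```

```text
(no output)
```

View pics/ov.png

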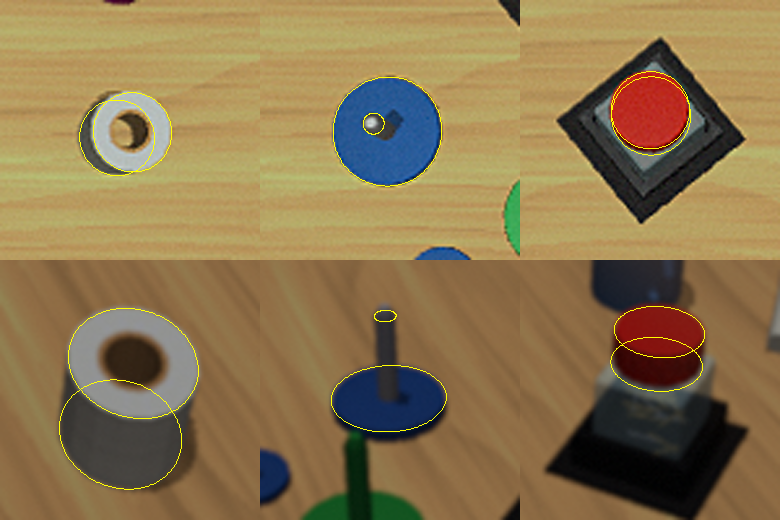

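The overlays fit in both views, so I'll pick up the roll.

```bash
cat >> h.py <<'E'
def down(psi): return [0,np.cos(psi/2),np.sin(psi/2),0]
def st(m=""):
    o=robot.observe(); print(m,round(o['t'],2),o['position'].round(4),'q6',o['q'][5].round(3),'F',o['ft_force'].round(1),'T',o['ft_torque'].round(2),'op',round(o['opening'],4)); return o
E
python3 - <<'E'
from h import *
P=-np.pi/2
robot.move_ptp([.465,-.2517,.2],down(P)); st()
print(robot.move_linear([.465,-.2517,.040],feed=.1,until_force=8)); st()
robot.move_gripper(.055); st()
robot.move_linear([.465,-.2517,.2]); st()
cv2.imwrite("pics/s1.png",robot.capture("side")[:,:,::-1])
E
```

```text
3.02 [ 0.4653 -0.2511  0.2   ] q6 0.944 F [-0.4 -0.2 -0.6] T [-0.01  0.19  0.02] op 0.0876
False
 4.77 [ 0.4654 -0.2519  0.0405] q6 0.944 F [-0.5 -0.3 -0.7] T [ 0.02  0.16 -0.01] op 0.0879
 5.29 [ 0.4651 -0.2519  0.0402] q6 0.944 F [-0.2  0.   1.3] T [-0.13  0.17 -0.08] op 0.0621
 6.51 [ 0.4644 -0.2512  0.1991] q6 0.944 F [ 0.2 -0.8 -1.3] T [0.01 0.14 0.03] op 0.0625
```

View pics/s1.png

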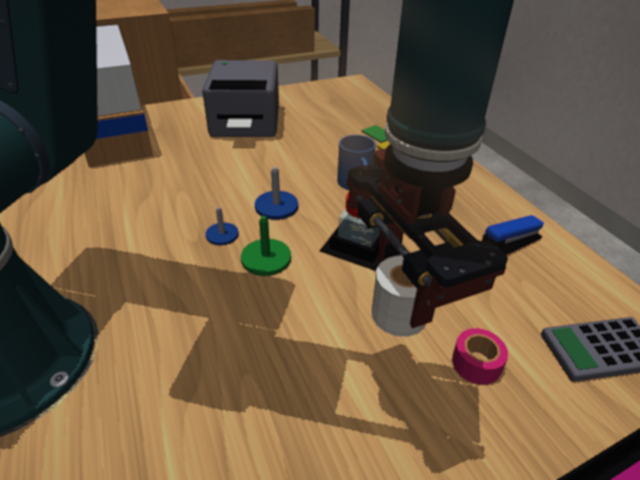

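The roll at (400,295) is held upright, and the pink roll hasn't moved. Next I'll carry the roll to the spindle and lower it under force guard.

```bash
python3 - <<'E'
from h import *
P=-np.pi/2
robot.move_ptp([.4697,.2045,.2],down(P)); st()
robot.move_linear([.4697,.2045,.145]); robot.dwell(.3);st()
cv2.imwrite("pics/s2.png",robot.capture("side")[:,:,::-1]);cv2.imwrite("pics/t2.png",robot.capture("top")[:,:,::-1])
o=[]
for n,c,r in(("side",200,90),("top",150,190)):
    o.append(cv2.resize(cv2.imread(f"pics/{n[0]}2.png")[r:r+133,c:c+133],(400,400),interpolation=cv2.INTER_CUBIC))
cv2.imwrite("pics/c4.png",np.hstack(o))
E
```

```text
8.22 [0.4702 0.2037 0.2   ] q6 1.846 F [-0.3 -0.1 -1.6] T [ 0.01  0.14 -0.02] op 0.0619
 9.04 [0.4703 0.2047 0.1458] q6 1.847 F [ 0.1 -0.2 -2.1] T [-0.02  0.15  0.05] op 0.062
```

View pics/c4.png

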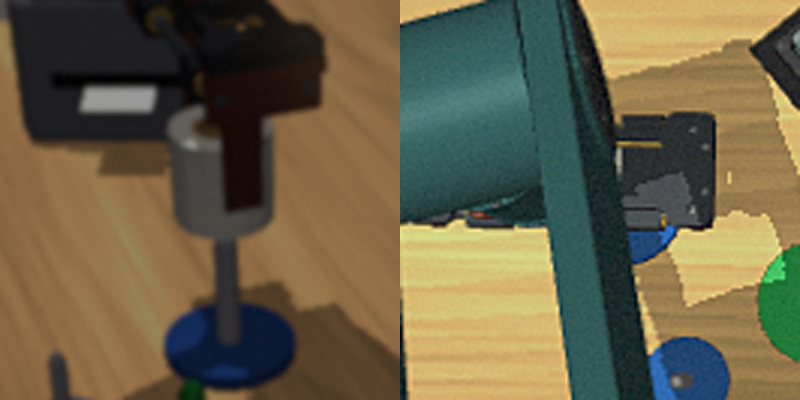

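The roll's column in the crop (about 221) matches the post axis projected up to that height (about 222), so it is aligned. Lowering now.

```bash
python3 - <<'E'
from h import *
print(robot.move_linear([.4697,.2045,.052],feed=.06,until_force=7)); st()
E
```

```text
True
 10.68 [0.4696 0.2045 0.0522] q6 1.847 F [0.7 0.3 5.8] T [-0.07  0.18  0.06] op 0.0619
```

```bash
python3 - <<'E'
from h import *
robot.move_gripper(.085); st()
robot.move_linear([.4697,.2045,.2]); st()
robot.move_ptp([.573,.0407,.2],down(-.62)); o=st(); print(o['q'].round(3))
for p in(-.62,.62): print(robot.inverse_kinematics([.573,.0407,.0965],down(p)))
cv2.imwrite("pics/s3.png",robot.capture("side")[:,:,::-1]);cv2.imwrite("pics/t3.png",robot.capture("top")[:,:,::-1])
E
```

```text
11.24 [0.4683 0.2041 0.051 ] q6 1.847 F [-0.4  0.2  0.6] T [ 0.02  0.16 -0.04] op 0.0852
 12.38 [0.469  0.2043 0.1992] q6 1.847 F [-0.2 -0.4 -0.1] T [-0.01  0.12  0.  ] op 0.0846
 13.55 [0.5724 0.0411 0.1994] q6 0.572 F [ 0.4  0.1 -0. ] T [-0.04  0.15  0.03] op 0.0853
[-0.049  0.362  1.615  0.     1.166  0.572]
[-4.93210279e-02  4.86511260e-01  1.71335627e+00 -4.44089210e-16
  9.41725122e-01  5.70678972e-01]
[-4.93210279e-02  4.86511260e-01  1.71335627e+00 -4.44089210e-16
  9.41725122e-01 -6.69321028e-01]
```

View pics/s3.png

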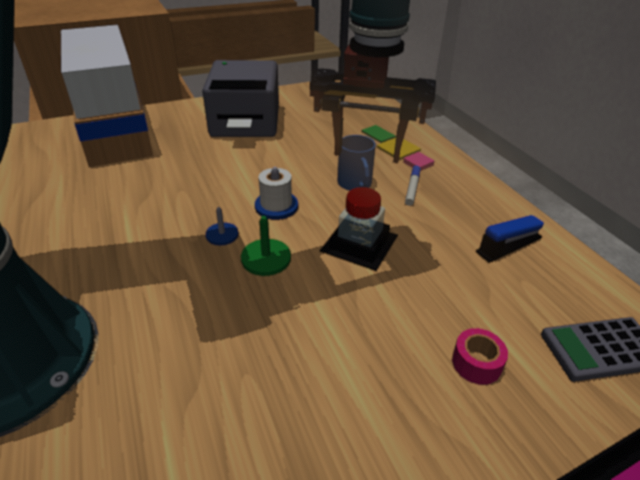

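The roll is seated on the spindle at (275,192) with the post tip showing, and the cap is at (363,203). Now the cap.

```bash
python3 - <<'E'
from h import *
z=.0975
print(robot.move_linear([.573,.0407,z],feed=.08,until_force=8)); st()
robot.move_gripper(.05); st("grip")
p=-.62
for k in range(2):
    p+=.2; z+=.0005
    robot.move_linear([.573,.0407,z],feed=.0005/.7,frame=down(p)); st(f"psi {p:.2f}")
E
```

```text
False
 15.08 [0.5735 0.0407 0.098 ] q6 0.571 F [ 0.2 -0.2  0.9] T [-0.03  0.11 -0.02] op 0.085
grip 15.61 [0.5733 0.0405 0.0976] q6 0.571 F [ 0.2 -1.1  1.3] T [-0.2   0.04 -0.06] op 0.0594
psi -0.42 15.96 [0.5731 0.0408 0.0981] q6 0.374 F [-0.7  0.7  1.7] T [0.06 0.15 0.11] op 0.0591
psi -0.22 16.31 [0.573  0.0407 0.0987] q6 0.176 F [-1.5 -0.7  4.1] T [-0.    0.23  0.12] op 0.0593
```

```bash
python3 - <<'E'
from h import *
p=-.22;z=.0985
for k in range(4):
    p+=.2; z+=.0006
    robot.move_linear([.573,.0407,z],feed=.0006/.8,frame=down(p)); st(f"psi {p:.2f}")
cv2.imwrite("pics/s4.png",robot.capture("side")[:,:,::-1]);crop("pics/s4.png",310,150,6,133,"pics/c5.png")
E
```

```text
psi -0.02 16.66 [0.5731 0.0406 0.0992] q6 -0.024 F [-1.3 -0.2  5.1] T [-0.15  0.23  0.13] op 0.0588
psi 0.18 17.01 [0.5732 0.0406 0.0998] q6 -0.224 F [ 0.8 -0.   3.5] T [-0.17  0.11  0.11] op 0.0596
psi 0.38 17.36 [0.5729 0.0408 0.1001] q6 -0.423 F [ 0.3 -0.7  2.2] T [-0.05 -0.    0.05] op 0.0591
psi 0.58 17.71 [0.5726 0.0408 0.1005] q6 -0.623 F [-0.5 -0.  -0.8] T [-0.05  0.07  0.01] op 0.0594
```

View pics/c5.png

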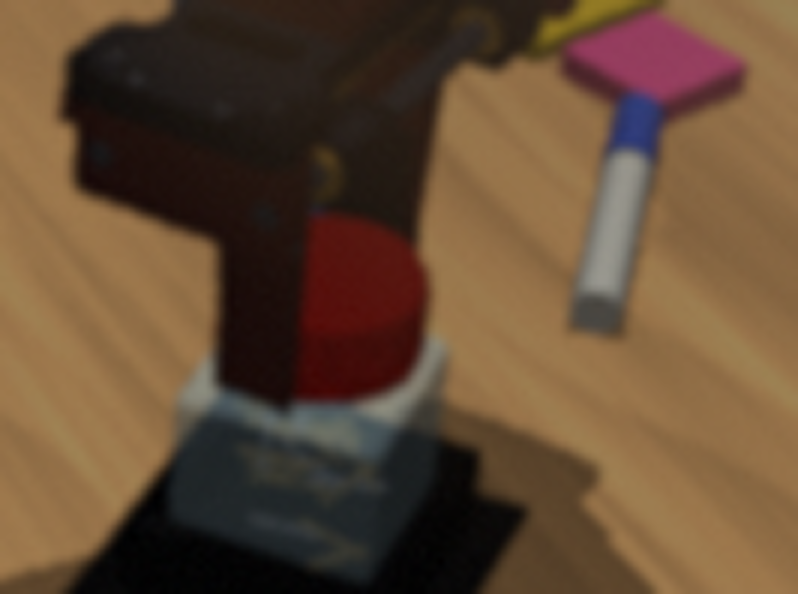

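The cap is still gripped and the torque has dropped to about zero after 1.2 rad. I'll test with a small guarded lift; if the jar came along it would show as about 4 N.

```bash
python3 - <<'E'
from h import *
for z in (.103,.106):
    print(robot.move_linear([.573,.0407,z],feed=.015,until_force=3)); robot.dwell(.2); st()
cv2.imwrite("pics/s5.png",robot.capture("side")[:,:,::-1]);crop("pics/s5.png",310,150,6,133,"pics/c6.png")
E
```

```text
False
 18.25 [0.573  0.0407 0.103 ] q6 -0.629 F [-0.6 -0.  -1.3] T [ 0.    0.02 -0.01] op 0.0594
False
 18.8 [0.573  0.0407 0.106 ] q6 -0.629 F [ 0.5 -0.8 -1.1] T [-0.05 -0.    0.02] op 0.0594
```

View pics/c6.png

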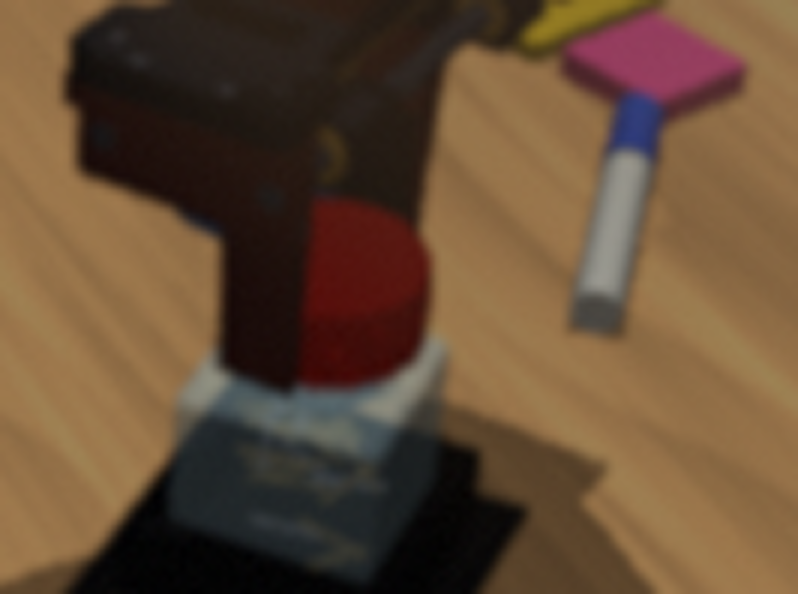

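The cap rose while the jar stayed put, so the threads are free. Lifting to about 22 mm above the mouth.

```bash
python3 - <<'E'
from h import *
print(robot.move_linear([.573,.0407,.138],feed=.04,until_force=4)); robot.dwell(.5); st()
for n in("side","top"): cv2.imwrite(f"pics/{n}6.png",robot.capture(n)[:,:,::-1])
o=[cv2.resize(cv2.imread(f"pics/{n}6.png")[r:r+133,c:c+133],(400,400),interpolation=cv2.INTER_CUBIC) for n,c,r in(("side",310,140),("top",175,150))]
im=np.hstack(o)
cv2.imwrite("pics/c7.png",im)
E
```

```text
False
 20.3 [0.573  0.0407 0.1379] q6 -0.629 F [-0.5 -0.5 -0.8] T [-0.03  0.02 -0.02] op 0.0591
```

View pics/c7.png

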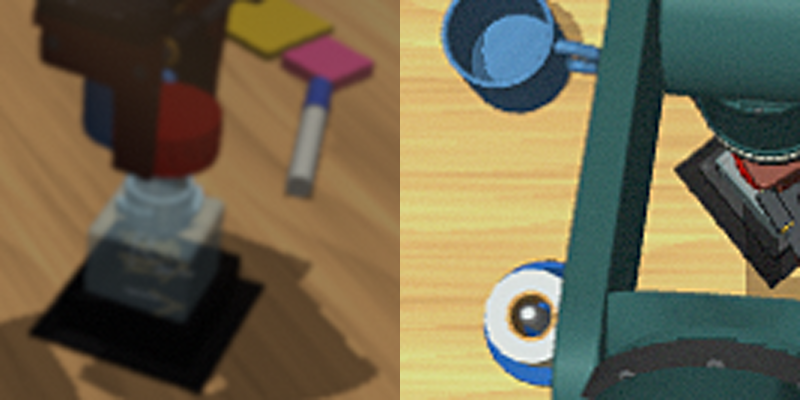

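View pics/side6.png

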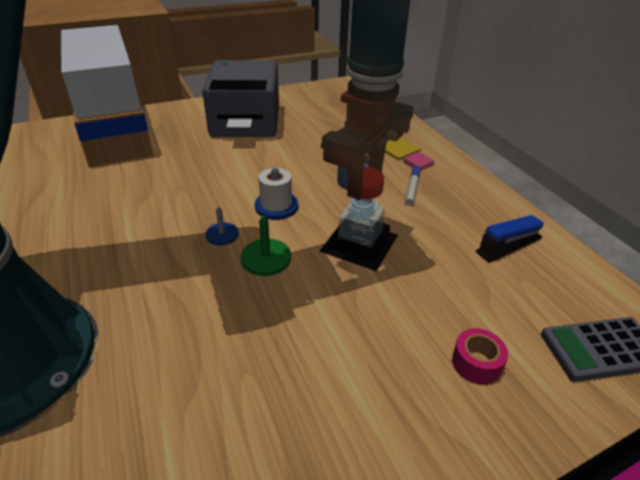

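```bash
python3 - <<'E'
from h import *
im=cv2.imread("pics/side6.png")[140:240,310:410]; im=cv2.resize(im,(600,600),interpolation=cv2.INTER_CUBIC)
a=np.linspace(0,6.283,200)
for z,r in((.1184,.0305),(.1444,.0295),(.096,.0195)):
    p=(proj("side",np.c_[.573+r*np.cos(a),.0407+r*np.sin(a),0*a+z])-[310,140]+.5)*6
    cv2.polylines(im,[p.round().astype(np.int32)],True,(0,255,255),1)
cv2.imwrite("pics/ov2.png",im)
E
```

```text
(no output)
```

View pics/ov2.png

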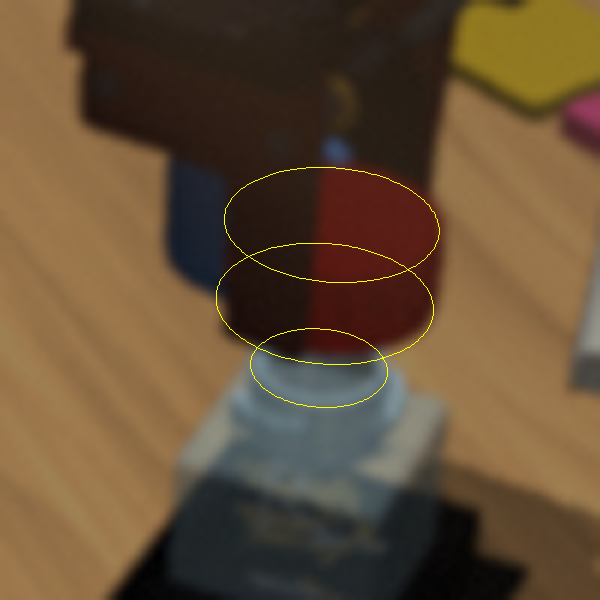

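The cap is level, with its rim about 24 mm above the mouth, and the mouth outline matches the seated jar. Handing in.

```bash
python3 -c "
from h import *
robot.sign_off(); st()"
```

```text
the job is handed in; nothing more can be done
the job is handed in; nothing more can be done
```

The tag roll is on the large blue spindle and let go. The red cap is off the jar, still held by the gripper above the open mouth. I handed the job in at about 20.3 s of the 58 s allowed; sign-off gives no verdict.

- **Tag roll:** the force guard stopped the descent with the tool at 0.0522 m, where 0.052 m was expected for the roll sitting on the base. After letting go, both cameras showed it upright round the post.
- **Cap:** I turned it 1.2 rad anticlockwise while rising with the thread. A short test lift then showed no jar weight on the tool. In the last side picture the cap is level and its rim is about 24 mm above the mouth, centred over it.
- **Jar and the rest:** the jar is down in its holder, and its mouth matched the position expected for a seated jar. The pink roll and mug showed no movement.

Two readings differed from what I expected:

- **Unscrewing torque:** it read only about 0.1 N m between steps, below the stated 0.2 to 0.5 N m. I relied on the test lift and pictures instead.
- **Cap height:** the cap sits about 2 mm higher in the grip than the tool position implied, well inside the allowed range.

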